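# Level the copy stand under a hand press

## Robot

A 6-joint arm with a two-finger parallel gripper is mounted at the origin on a cart in front of the work surface, level with it; the furniture and walls round the work are solid. World frame = base frame: x ahead of the robot, y to its left, z up, the work surface at z = 0. Lengths are in m, angles in rad, forces in N, time in s.
With the tool pointing down it reaches from about 0.35 to 0.925 m from the base axis. Payload 6.4 kg.
Tool frame: the origin (TCP) lies at the very end of the fingers, on their centre line; the grasp point (between the pads) lies 19 mm behind it; z points along the fingers, y is the line along which they close (so a half turn about z gives the same grasp; the last joint's range is limited). The gripper opens to 94 mm and grips with 3 to 60 N. Pads are 16 mm wide; open, the fingers measure 119 mm over their backs; the gripper's body (75 mm by 177 mm) begins 78 mm behind the grasp point.
Start: joints at [1.157, 0.245, 1.558, -0, 1.339, -0.174], TCP at [0.154, 0.631, 0.205] pointing down, gripper open.
Joint ranges: [-3.13, 3.13], [-1.02, 2.26], [0.13, 2.54], [-0.95, 4.09], [0.21, 2.88], [-2.74, 2.74]. Speed limits (rad/s): [2.57, 2.57, 3.14, 3.14, 3.14, 3.14].

## Interface

Orientations are given as a rotation vector (axis times angle).
In Python, from cell import arm, eyes gives the robot as it stands.
- The arm moves only by the shell command python3 -m handwheel 'ROWS' [OPENING]. ROWS is JSON, a list of rows, each an object of numbers: "x", "y", "z": the shift along the world's x, y, z in mm; "wx", "wy", "wz": the turn, a rotation vector about the world's x, y, z in rad. In form: [{"x": .., "y": .., "z": .., "wx": .., "wy": .., "wz": ..}, ...]. A call has exactly 10 rows; each row shifts and turns the commanded pose from where the row before left it; what a row does not reach is not made up. A row lasts 1/10 s, in which the tool goes at most 50 mm and 8.59 degrees, less where a joint would pass 70% of its speed; a pose out of reach is approached as far as the arm can. A call is refused whole if a number of a shift passes 50 or a number of a turn 0.15, either way. A call with a gripper value outside its range is refused whole. OPENING is the opening, from 0 (shut) to 1 (fully open), set as the call begins (- or left out, the last holds). The fingers move at their own pace and stop on an object; the grip force is fixed at half the most. Time passes only in rows, so rows that do not move let the fingers close, or fill a call up. It gives the time, the measured TCP pose, the force, the opening and the grip force at its end, in the units of the state.
- arm.observe(): the state, without advancing time (a new reading comes with each control period).
- eyes.read_camera(name): name is "scene" or "side" or "wrist"; returns the picture (480x640x3 uint8, blue, green, red); there is no depth.
- eyes.get_calibration(name): a dict with "fx", "fy", "cx", "cy" (pixels), "k1" (the pictures are not rectified: a ray, as slopes to the right and down, at radius r is drawn at 1 + k1 r^2 times it, then the intrinsics apply), "rvec" (rotation vector, rad) and "tvec" (3), from world to camera coordinates, as OpenCV has them. Camera axes: x right, y down, z forward; pixel columns grow to the right and rows downward; lengths in m; the calibration is good to about 2 mm. A picture is of the moment at which its call begins: read the wrist's pose just before it. get_calibration takes no time and is no camera call; for the wrist camera it gives the pose at the moment of the call.
- arm.sign_off(): hands the job in; it is judged then, once.
The state is a dict: "clock": time; "joint_positions": joint angles; "dq": joint speeds; "joint_efforts": joint torques, N m; "position": TCP position; "eef_rot": TCP orientation; "contact_force": force on the tool from outside, world axes, zero at the start; "torque": the same for the moment, N m; "opening": finger opening in m; "gripper_force": force on a finger pad.
Only numpy, scipy, OpenCV 4.12 (cv2) and the standard library are available. Lean on these libraries where they do the work, as an engineer would, in place of code of your own. Each camera call takes 0.05 s, during which the arm holds its last target. There are 200 camera calls.

## Task

The document camera stand on the desk dips towards its front. Lay the spirit level on its base plate, with its far end slid in under the lamp bar up to the back stop and its side along the left guide, then turn the black knob of the front foot until the bubble stands between its two lines while the level is pressed down firmly (about 10 N) near its front end, because the plate's rubber buffers only bed down under a load. Finish while still pressing, with the bubble between the lines, and leave the calculator and the ink pad where they are.

Things in the scene. Friction and masses are not known exactly. Their poses are not given: they have to be found in the camera images.
- level_mid (a point): spirit level: aluminium bar 220 mm long (x), 24 wide (y), 40 high (z), 0.2 kg, black end caps, clear yellow-green vial in a 72 mm notch in the middle of its top; either end may face front. This point: its centre, 20 mm above its underside. Its top is flat from 40 to 110 mm either side of the centre (press there). It starts loose on the desk right of the stand, right way up
- bubble (a joint): where the air bubble stands in the vial, in m along the level's own +x axis; 0 is the middle. The bubble is 14 mm long and lies between the two black lines round the vial within +-0.0025. It floats to the higher end, 0.8 mm for each milliradian of tilt, and takes about 1 s to settle
- corner (a point): corner of the stand's base plate, on its top (44 mm above the desk), where left guide and back stop meet; x points to the stand's back, y to its left. The level's centre belongs at (-110, -12, +20) mm from here. The guide, 5 mm high, runs 240 mm forward on the line y = 0, the stop, 15 mm high, 170 mm to the right on x = 0. Plate: 255 mm forward, 195 mm to the right of here
- lamp_bar (a point): middle of the front lower edge of the black lamp bar that overhangs the plate: bar 220 mm long across the stand, 40 mm deep, underside 82 mm above the plate, 80 to 40 mm in front of the stop, tops of bar and camera under 120 mm above the plate. The level's far end goes under it. Its column, 0.29 m tall, stands behind the stop
- knob (a point): fluted black knob on the threaded front foot, 36 mm across, 29 mm high, upright axis; this point: on the axis, half-way up, 76 mm above the desk, 290 mm in front of the stop, 140 mm right of the guide. 10 mm of free stem below it. Clockwise seen from above lifts the plate's front, bubble 3.2 mm towards the front per radian; it stays where left, keeps its height. Needs 1.8 to 3.6 rad clockwise
- plate: the stand's grey base plate, hinged at its back, on rubber buffers over the steel frame (origin: middle of the hinge line under the back stop). A press of 3 N on the front part of the level beds the buffers (they give 1 mm) and moves the bubble 3 mm towards the back, each further N 0.1 mm; about 4 mm at 10 N. They spring up when let go. So read the bubble while pressing, or allow for this
- ink_pad: flat dark ink pad, 59 x 89 x 19 mm, on the desk right of the stand; leave it alone
- calculator: flat pocket calculator, 122 x 74 x 12 mm, on the desk between stand and level; leave it alone

How it is judged:
On the way:
1. the level lies flat on the plate, along the left guide (within 8 mm, 3 degrees) with its far end at the back stop (within 5 mm) (x of level_mid in the frame of corner above -0.115 m and y of level_mid in the frame of corner between -0.02 and -0.008 m and z of level_mid in the frame of corner below 0.0225 m and angle between the x axis of level_mid and the x axis of corner, either way round below 0.052 rad and angle between level_mid's own z axis and vertical below 0.05 rad), for 0.2 s.
At the end, for the whole second after the job is handed in: Fingers press the level at the end and for the second after (over 4 N; 6 to 30 N between level and plate); bubble within 2.5 mm of the middle; level flat on the plate along the left guide (within 8 mm, 3 degrees), its far end within 5 mm of the back stop (x of level_mid in the frame of corner above -0.115 m and y of level_mid in the frame of corner between -0.02 and -0.008 m and z of level_mid in the frame of corner below 0.0225 m and angle between the x axis of level_mid and the x axis of corner, either way round below 0.052 rad and angle between level_mid's own z axis and vertical below 0.03 rad and value of joint bubble between -0.0025 and 0.0025 m and contact force between the fingers and level above 4 N and contact force between level and plate between 6 and 30 N); the arm keeps its last pose, push and grip.
It fails at once if the calculator or the ink pad is shifted by more than 30 mm (distance of any of calculator, ink_pad from where it was at the start of the episode above 0.03 m).
It fails at once if the level is pressed on the plate with more than 60 N (contact force between level and plate above 60 N).
It also fails if it takes over 72 s, if anything falls off the work surface, if the arm or the gripper's body presses on something with over 40 N, if the wrist force passes 120 N, or if a joint passes its speed limit or range.

## Working session

There is one attempt and no reset: what is moved stays moved. The work goes in short steps, Python scripts to look and compute and a shell command to move; the robot and the scene stay as the last step left them, time stands still between calls to the robot, and variables do not carry over. Pictures are saved under pics/ and viewed, at most 10 in all, crops included, and the job is handed in when it is done.

```bash
mkdir -p pics; cat > h.py <<'E'
import numpy as np, cv2
from cell import arm, eyes
def cal(n):
    c=eyes.get_calibration(n); R=cv2.Rodrigues(np.array(c["rvec"],float))[0]; t=np.array(c["tvec"],float)
    K=np.array([[c["fx"],0,c["cx"]],[0,c["fy"],c["cy"]],[0,0,1]]); return K,np.array([c["k1"],0,0,0,0.]),R,t
def ray(C,uv):
    K,D,R,t=C; p=cv2.undistortPoints(np.array(uv,float).reshape(-1,1,2),K,D)[:,0]
    d=np.c_[p,np.ones(len(p))]@R; return -R.T@t,d
def plane(C,uv,z):
    o,d=ray(C,uv); return o+d*((z-o[2])/d[:,2])[:,None]
def proj(C,P):
    K,D,R,t=C; return cv2.projectPoints(np.array(P,float).reshape(-1,1,3),cv2.Rodrigues(R)[0],t,K,D)[0][:,0]
E
python3 - <<'E'
from h import *
s=arm.observe(); print({k:np.round(v,3).tolist() for k,v in s.items()})
for n in("scene","side","wrist"):
    print(n, [np.round(a,3).tolist() for a in cal(n)]); cv2.imwrite(f"pics/a_{n}.png",eyes.read_camera(n))
E
```

```text
{'clock': 0.0, 'joint_positions': [1.157, 0.246, 1.559, -0.0, 1.339, -0.174], 'dq': [0.0, 0.001, -0.0, -0.0, -0.002, 0.001], 'joint_efforts': [-0.0, -41.582, -31.461, 0.068, 0.033, -0.0], 'position': [0.154, 0.631, 0.204], 'eef_rot': [-0.376, -3.119, 0.003], 'contact_force': [-0.605, -0.107, -0.599], 'torque': [-0.006, -0.014, -0.003], 'gripper_force': 0.0, 'opening': 0.094}
scene [[[569.992, 0.0, 317.07], [0.0, 569.992, 250.408], [0.0, 0.0, 1.0]], [-0.102, 0.0, 0.0, 0.0, 0.0], [[0.813, -0.582, -0.002], [-0.443, -0.617, -0.65], [0.377, 0.53, -0.76]], [-0.459, 0.368, 1.075]]
side [[[564.782, 0.0, 316.642], [0.0, 564.782, 234.066], [0.0, 0.0, 1.0]], [0.039, 0.0, 0.0, 0.0, 0.0], [[0.867, 0.499, 0.01], [0.444, -0.761, -0.472], [-0.228, 0.414, -0.881]], [-0.538, -0.201, 1.551]]
wrist [[[337.099, 0.0, 320.952], [0.0, 337.099, 239.829], [0.0, 0.0, 1.0]], [-0.053, 0.0, 0.0, 0.0, 0.0], [[0.238, 0.971, -0.002], [0.932, -0.227, 0.281], [0.272, -0.069, -0.96]], [-0.65, -0.03, 0.393]]
```

View pics/a_scene.png

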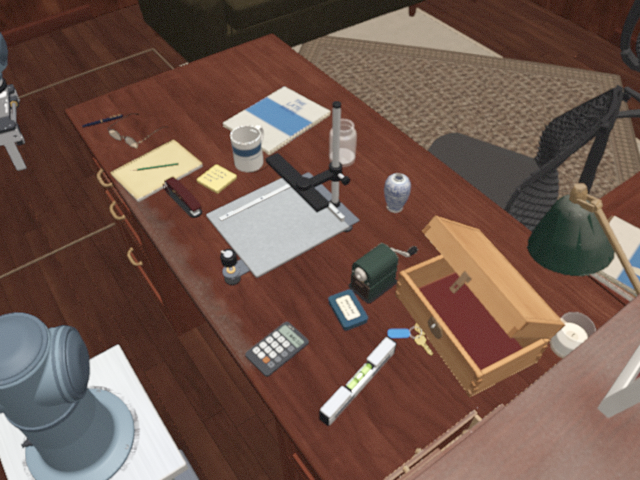

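View pics/a_side.png

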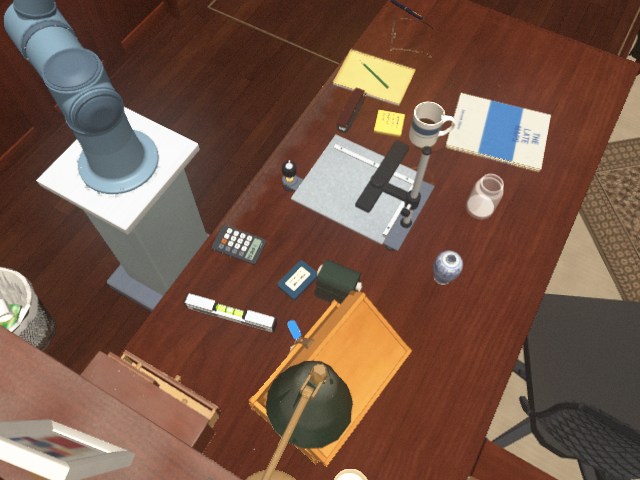

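The scene shows the level from about (323,415) to (393,345), the calculator at (277,347), the ink pad at (348,308), the knob at (229,260) and the stand plate around (280,225). In the side view the level runs from (188,300) to (274,325) and the knob is at (290,168). I'll enlarge both views to get exact pixels.

```bash
python3 - <<'E'
from h import *
a=cv2.imread("pics/a_scene.png");b=cv2.imread("pics/a_side.png")
def z(i,x0,y0,w,h): 
    return cv2.resize(i[y0:y0+h,x0:x0+w],(400,300),interpolation=cv2.INTER_CUBIC)
c=np.vstack([np.hstack([z(a,200,150,160,120),z(b,280,120,160,120)]),np.hstack([z(a,300,325,133,100),z(b,170,262,133,100)])])
cv2.imwrite("pics/b.png",c)
E
```

```text
(no output)
```

View pics/b.png

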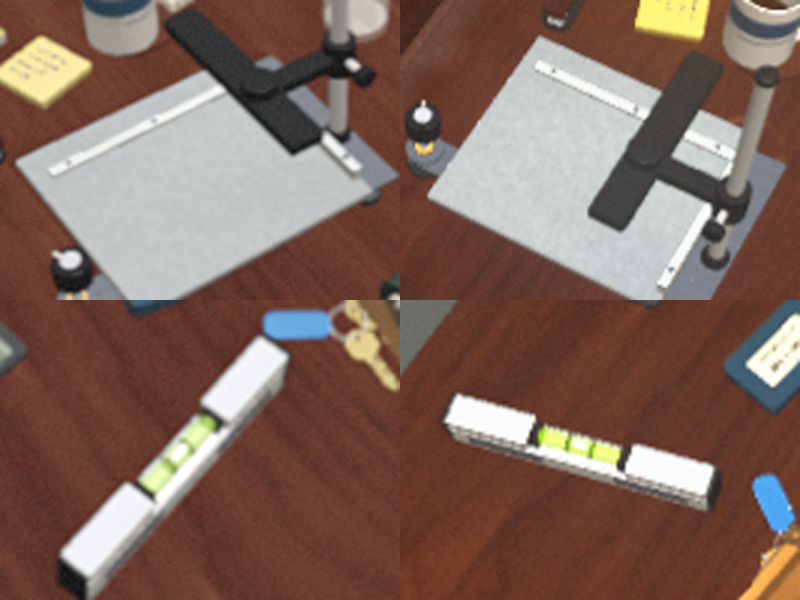

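```bash
python3 - <<'E'
from h import *
S=cal("scene");D=cal("side")
f=lambda o,x,y,cx,cy,s:(o[0]+(x-cx)/s,o[1]+(y-cy)/s)
sc=lambda x,y:f((200,150),x,y,0,0,2.5); sd=lambda x,y:f((280,120),x,y,400,0,2.5)
ls=lambda x,y:f((300,325),x,y,0,300,3); ld=lambda x,y:f((170,262),x,y,400,300,3)
def show(n,p,q,z):
    print(n,[np.round(plane(C,[u],z)[0]*1e3,1)[:2] for C,u in((S,p),(D,q)) if u])
show("guide front inner top",sc(54,176),sd(534,70),.047)
show("plate FR",sc(137,314),sd(429,196),.042)
show("plate FL",sc(17,162),sd(540,37),.042)
show("guide inner back",None,sd(724,160),.048)
show("stop right front top",sc(347,175),sd(658,286),.058)
show("knob top",sc(70,262),sd(423,115),.0905)
show("bar front left low?",sc(166,20),sd(690,52),.14)
for n,p,q in(("lvl near L",(60,552),(456,395)),("near R",(85,570),(447,425)),("far L",(263,337),(718,465)),("far R",(288,353),(711,490))): show(n,ls(*p),ld(*q),.04)
E
```

```text
guide front inner top [array([497.8, 307.3]), array([499.2, 302.4])]
plate FR [array([476.1, 117.2]), array([482.2, 111.8])]
plate FL [array([479.1, 350.3]), array([481.5, 348. ])]
guide inner back [array([726. , 300.6])]
stop right front top [array([724.5, 132.8]), array([735.1, 128.1])]
knob top [array([441.8, 167.1]), array([443.7, 166.6])]
bar front left low? [array([658., 344.]), array([654.4, 338.2])]
lvl near L [array([ 408.1, -229. ]), array([ 409.2, -233. ])]
near R [array([ 413.7, -248.2]), array([ 417.9, -256.7])]
far L [array([ 615.6, -181.5]), array([ 616.3, -179.5])]
far R [array([ 621.3, -201.6]), array([ 622.3, -199.2])]
```

Estimates so far: the level's centre is at (515,-216) with yaw 0.24, and the corner is near (735,306) with yaw about 0. I'll move above the grasp point, 45 mm nearer the robot than the centre.

```bash
python3 -m handwheel '[{"x":22,"y":-43,"wz":0.02},{"x":22,"y":-43,"wz":0.02},{"x":22,"y":-43,"wz":0.02},{"x":22,"y":-43,"wz":0.02},{"x":22,"y":-43,"wz":0.02},{"x":22,"y":-43,"wz":0.02},{"x":22,"y":-43,"wz":0.02},{"x":22,"y":-43,"wz":0.02},{"x":22,"y":-43,"wz":0.02},{"x":22,"y":-43,"wz":0.02}]' 1
python3 -m handwheel '[{"x":10,"y":-43,"wz":0.028},{"x":10,"y":-43,"wz":0.028},{"x":10,"y":-43,"wz":0.028},{"x":10,"y":-43,"wz":0.028},{"x":10,"y":-43,"wz":0.028},{"x":10,"y":-43,"wz":0.028},{"x":10,"y":-43,"wz":0.028},{"x":10,"y":-43,"wz":0.028},{"x":10,"y":-43,"wz":0.028},{"x":10,"y":-43,"wz":0.028}]'
python3 - <<'E'
from h import *
C=cal("wrist"); im=eyes.read_camera("wrist"); cv2.imwrite("pics/c.png",im)
s=arm.observe(); print(s["position"],s["eef_rot"],s["joint_positions"],s["contact_force"])
h=cv2.cvtColor(im,cv2.COLOR_BGR2HSV)
m=((h[...,1]<60)&(h[...,2]>150)).astype(np.uint8)|((h[...,0]>25)&(h[...,0]<50)&(h[...,1]>80)&(h[...,2]>120)).astype(np.uint8)
m=cv2.morphologyEx(m,cv2.MORPH_CLOSE,np.ones((9,9)))
for c in cv2.findContours(m,0,2)[0]:
    if cv2.contourArea(c)>1500:
        b=cv2.boxPoints(cv2.minAreaRect(c)); print(cv2.contourArea(c),b.round().tolist(),(plane(C,b,.04)*1e3).round(1)[:,:2].tolist())
E
```

```text
[0.15424114 0.63106014 0.20478318] [-3.75763659e-01 -3.11870879e+00  1.78445468e-03] [ 1.15687942e+00  2.45536649e-01  1.55852972e+00 -1.61137252e-05
  1.33870861e+00 -1.74095348e-01] [-0.28089059  0.53309471  0.05431259]
40490.0 [[-4.0, 281.0], [636.0, 262.0], [642.0, 440.0], [1.0, 460.0]] [[131.5, 243.6], [283.8, 971.3], [570.1, 999.8], [389.5, 89.2]]
19438.0 [[-26.0, 123.0], [160.0, 86.0], [186.0, 215.0], [0.0, 252.0]] [[-34.8, 306.9], [-13.6, 513.2], [112.4, 495.4], [100.4, 267.7]]invalid input
invalid input
```

View pics/c.png

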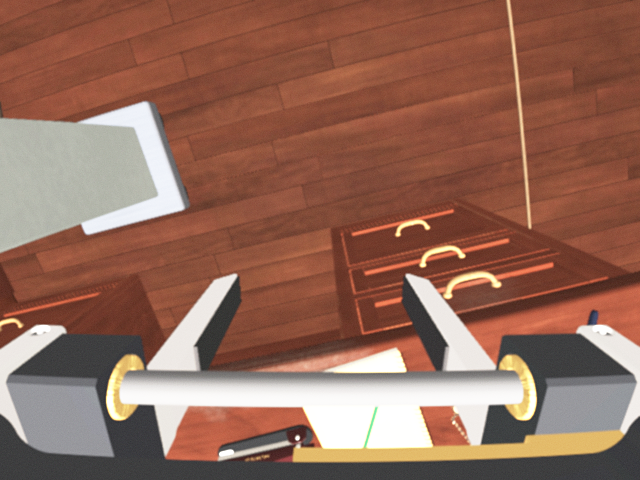

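The arm hasn't moved: the rows were refused, probably because every key is needed. The picture shows only the start view, with the fingers at (225,290) and (415,290).

```bash
python3 -m handwheel '[{"x":22,"y":-43,"z":0,"wx":0,"wy":0,"wz":0.02},{"x":22,"y":-43,"z":0,"wx":0,"wy":0,"wz":0.02},{"x":22,"y":-43,"z":0,"wx":0,"wy":0,"wz":0.02},{"x":22,"y":-43,"z":0,"wx":0,"wy":0,"wz":0.02},{"x":22,"y":-43,"z":0,"wx":0,"wy":0,"wz":0.02},{"x":22,"y":-43,"z":0,"wx":0,"wy":0,"wz":0.02},{"x":22,"y":-43,"z":0,"wx":0,"wy":0,"wz":0.02},{"x":22,"y":-43,"z":0,"wx":0,"wy":0,"wz":0.02},{"x":22,"y":-43,"z":0,"wx":0,"wy":0,"wz":0.02},{"x":22,"y":-43,"z":0,"wx":0,"wy":0,"wz":0.02}]' 1
```

```text
clock: 1.2
position: [0.3748, 0.1996, 0.2056]
eef_rot: [0.061, 3.14, 0.0]
contact_force: [1.0, 0.4, 0.5]
opening: 0.0937
gripper_force: 0.0
```

```bash
python3 -m handwheel '[{"x":10,"y":-43,"z":0,"wx":0,"wy":0,"wz":0.028},{"x":10,"y":-43,"z":0,"wx":0,"wy":0,"wz":0.028},{"x":10,"y":-43,"z":0,"wx":0,"wy":0,"wz":0.028},{"x":10,"y":-43,"z":0,"wx":0,"wy":0,"wz":0.028},{"x":10,"y":-43,"z":0,"wx":0,"wy":0,"wz":0.028},{"x":10,"y":-43,"z":0,"wx":0,"wy":0,"wz":0.028},{"x":10,"y":-43,"z":0,"wx":0,"wy":0,"wz":0.028},{"x":10,"y":-43,"z":0,"wx":0,"wy":0,"wz":0.028},{"x":10,"y":-43,"z":0,"wx":0,"wy":0,"wz":0.028},{"x":10,"y":-43,"z":0,"wx":0,"wy":0,"wz":0.028}]'
python3 - <<'E'
from h import *
C=cal("wrist"); im=eyes.read_camera("wrist"); cv2.imwrite("pics/c2.png",im)
s=arm.observe(); print(s["position"],s["eef_rot"],s["joint_positions"],s["contact_force"])
E
```

```text
clock: 2.2
position: [0.4744, -0.2305, 0.2053]
eef_rot: [-0.377, 3.119, 0.0]
contact_force: [0.3, 0.6, 0.3]
opening: 0.094
gripper_force: 0.0
[ 0.47520265 -0.2359399   0.20547137] [-0.37306807  3.11896979 -0.00584716] [-6.73441455e-01 -3.79697684e-02  1.86368461e+00 -2.41967759e-03
  1.31295727e+00 -2.48171821e+00] [-3.37627635 -3.07460962  0.31650981]
```

View pics/c2.png

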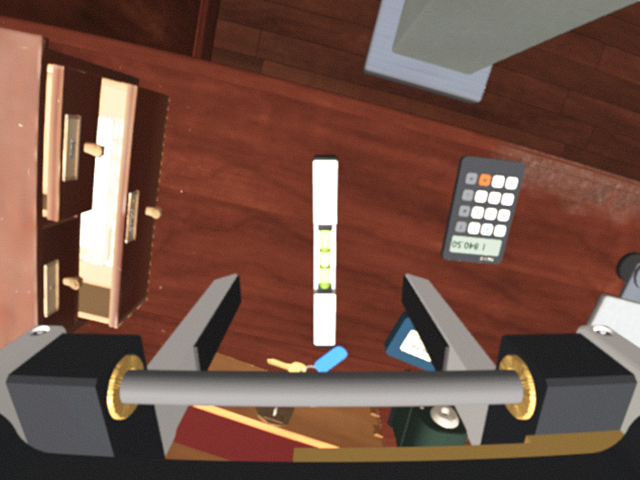

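The wrist view shows the level upright at u≈325, with end caps at v≈157 (near the robot) and v≈346 (far), well aligned with the tool. The calculator and ink pad are clear on the right.

```bash
python3 - <<'E'
from h import *
s=arm.observe();C=cal("wrist")
P=plane(C,[(324.5,157),(324.5,346),(313,190),(337,190)],.04)*1e3;print(P.round(1),s["position"]*1e3)
n,f=P[0],P[1];m=(n+f)/2;d=(f-n)/np.linalg.norm(f-n);g=m-45*d
print(np.linalg.norm(f-n),"mid",m,"yaw",np.arctan2(d[1],d[0]),"grasp",g, "move",g-s["position"]*1e3)
a=s["eef_rot"];R=cv2.Rodrigues(a)[0];print(np.arctan2(-R[0,1],R[1,1]))
E
```

```text
[[ 409.9 -248.5   40. ]
 [ 620.6 -196.7   40. ]
 [ 444.7 -252.    40. ]
 [ 438.9 -228.1   40. ]] [ 475.20264671 -235.93989627  205.47137365]
216.979974106179 mid [ 515.21447093 -222.55751445   40.        ] yaw 0.24098984050299577 grasp [ 471.51487141 -233.29739353   40.        ] move [  -3.68777529    2.64250274 -165.47137365]
0.2380941197718556
```

```bash
python3 -m handwheel '[{"x":-3,"y":2,"z":-20,"wx":0,"wy":0,"wz":0},{"x":0,"y":0,"z":-30,"wx":0,"wy":0,"wz":0},{"x":0,"y":0,"z":-30,"wx":0,"wy":0,"wz":0},{"x":0,"y":0,"z":-30,"wx":0,"wy":0,"wz":0},{"x":0,"y":0,"z":-30,"wx":0,"wy":0,"wz":0},{"x":0,"y":0,"z":-25,"wx":0,"wy":0,"wz":0},{"x":0,"y":0,"z":-20,"wx":0,"wy":0,"wz":0},{"x":0,"y":0,"z":-8,"wx":0,"wy":0,"wz":0},{"x":0,"y":0,"z":0,"wx":0,"wy":0,"wz":0},{"x":0,"y":0,"z":0,"wx":0,"wy":0,"wz":0}]' 1
python3 -m handwheel '[{"x":0,"y":0,"z":0,"wx":0,"wy":0,"wz":0},{"x":0,"y":0,"z":0,"wx":0,"wy":0,"wz":0},{"x":0,"y":0,"z":0,"wx":0,"wy":0,"wz":0},{"x":0,"y":0,"z":0,"wx":0,"wy":0,"wz":0},{"x":0,"y":0,"z":0,"wx":0,"wy":0,"wz":0},{"x":0,"y":0,"z":0,"wx":0,"wy":0,"wz":0},{"x":0,"y":0,"z":0,"wx":0,"wy":0,"wz":0},{"x":0,"y":0,"z":0,"wx":0,"wy":0,"wz":0},{"x":0,"y":0,"z":0,"wx":0,"wy":0,"wz":0},{"x":0,"y":0,"z":0,"wx":0,"wy":0,"wz":0}]' 0
```

```text
clock: 3.25
position: [0.472, -0.227, 0.0134]
eef_rot: [-0.376, 3.118, -0.002]
contact_force: [-0.3, -0.1, -0.1]
opening: 0.0941
gripper_force: 0.0
clock: 4.25
position: [0.4714, -0.2266, 0.0124]
eef_rot: [-0.376, 3.119, -0.0]
contact_force: [0.4, -0.6, -0.3]
opening: 0.0236
gripper_force: 30.0
```

The level is gripped at 23.6 mm opening. Next: lift, carry, and turn to yaw 0.

```bash
python3 -m handwheel '[{"x":0,"y":0,"z":20,"wx":0,"wy":0,"wz":0},{"x":0,"y":0,"z":40,"wx":0,"wy":0,"wz":0},{"x":0,"y":0,"z":40,"wx":0,"wy":0,"wz":0},{"x":0,"y":0,"z":40,"wx":0,"wy":0,"wz":0},{"x":0,"y":20,"z":0,"wx":0,"wy":0,"wz":-0.02},{"x":0,"y":30,"z":0,"wx":0,"wy":0,"wz":-0.02},{"x":0,"y":40,"z":0,"wx":0,"wy":0,"wz":-0.02},{"x":0,"y":40,"z":0,"wx":0,"wy":0,"wz":-0.02},{"x":0,"y":40,"z":0,"wx":0,"wy":0,"wz":-0.02},{"x":0,"y":40,"z":0,"wx":0,"wy":0,"wz":-0.02}]' 0
python3 -m handwheel '[{"x":0,"y":40,"z":0,"wx":0,"wy":0,"wz":-0.02},{"x":0,"y":40,"z":0,"wx":0,"wy":0,"wz":-0.02},{"x":0,"y":40,"z":0,"wx":0,"wy":0,"wz":-0.02},{"x":0,"y":40,"z":0,"wx":0,"wy":0,"wz":-0.02},{"x":0,"y":40,"z":0,"wx":0,"wy":0,"wz":-0.02},{"x":0,"y":40,"z":0,"wx":0,"wy":0,"wz":-0.02},{"x":5,"y":30,"z":0,"wx":0,"wy":0,"wz":0},{"x":5,"y":20,"z":0,"wx":0,"wy":0,"wz":0},{"x":0,"y":10,"z":0,"wx":0,"wy":0,"wz":0},{"x":0,"y":0,"z":0,"wx":0,"wy":0,"wz":0}]'
python3 - <<'E'
from h import *
s=arm.observe();print(s["position"],s["eef_rot"],s["joint_positions"])
ims=[]
for n,(x,y) in(("wrist",(0,0)),("scene",(180,120)),("side",(260,100))):
    C=cal(n); im=eyes.read_camera(n); cv2.imwrite(f"pics/d_{n}.png",im)
    ims.append(im if n=="wrist" else cv2.resize(im[y:y+150,x:x+200],(400,300),interpolation=cv2.INTER_CUBIC))
    if n=="wrist": print([np.round(a,5).tolist() for a in C])
w=cv2.resize(ims[0],(400,300)); cv2.imwrite("pics/d.png",np.vstack([np.hstack(ims[1:]),np.hstack([w,w*0])]))
E
```

```text
clock: 5.25
position: [0.4706, -0.0149, 0.152]
eef_rot: [0.187, -3.135, -0.001]
contact_force: [0.6, -0.1, -0.8]
opening: 0.0237
gripper_force: 30.0
clock: 6.25
position: [0.4808, 0.2839, 0.1519]
eef_rot: [0.003, -3.14, 0.001]
contact_force: [-0.3, -0.3, -2.2]
opening: 0.0238
gripper_force: 30.0
[0.48076116 0.28391299 0.15185751] [ 2.56988024e-03 -3.14026553e+00  7.59631702e-04] [ 3.30392115e-01  8.80986986e-02  1.83769392e+00 -3.05118818e-05
  1.21721122e+00 -1.24203035e+00]
[[[337.09889, 0.0, 320.95245], [0.0, 337.09889, 239.82915], [0.0, 0.0, 1.0]], [-0.05336, 0.0, 0.0, 0.0, 0.0], [[-0.00155, 1.0, -0.00101], [0.9601, 0.00177, 0.27964], [0.27964, -0.00054, -0.9601]], [-0.28361, -0.47694, 0.20696]]
```

View pics/d.png

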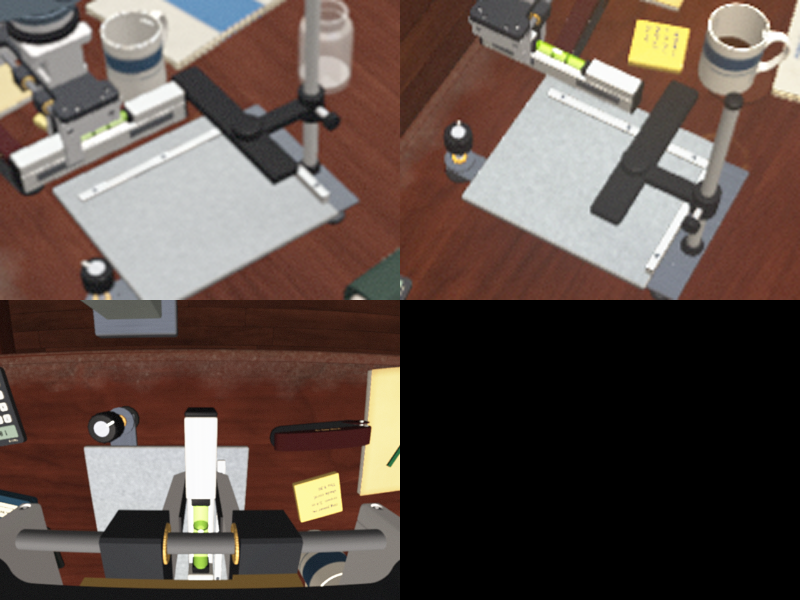

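The scene and side crops show the level held level in front of the stand and roughly above the left guide. In the wrist view the plate's front edge is at v≈235 (u 136–397), the knob is near (165,205) and the guide's front end near (355,256).

```bash
python3 - <<'E'
from h import *
K=np.array([[337.09889,0,320.95245],[0,337.09889,239.82915],[0,0,1]])
C=(K,np.array([-0.05336,0,0,0,0]),np.array([[-0.00155,1,-0.00101],[0.9601,0.00177,0.27964],[0.27964,-0.00054,-0.9601]]),np.array([-0.28361,-0.47694,0.20696]))
im=cv2.imread("pics/d_wrist.png")
h=cv2.cvtColor(im,cv2.COLOR_BGR2HSV)
# plate front edge, rows where grey starts
pts=[]
for u in(150,180,210,240,270):
    col=(h[200:300,u,1]<60)&(h[200:300,u,2]>100); pts.append((u,200+np.argmax(col)))
print(pts,(plane(C,pts,.042)*1e3).round(1)[:,:2].tolist())
for v in(245,262,268,274):
    print(v,[(u,im[v,u].tolist()) for u in range(346,402,3)])
for v in(250,270,300):
    row=(h[v,:290,1]<60)&(h[v,:290,2]>100);u=np.argmax(row);print("right edge",u,(plane(C,[(u,v)],.042)*1e3).round(1))
print("knob",plane(C,[(165,205)],.0905)*1e3)
E
```

```text
[(150, np.int64(200)), (180, np.int64(226)), (210, np.int64(200)), (240, np.int64(234)), (270, np.int64(234))] [[447.8, 134.1], [471.4, 158.4], [448.0, 187.7], [478.7, 212.0], [478.7, 238.9]]
245 [(346, [213, 219, 224]), (349, [211, 206, 204]), (352, [216, 213, 210]), (355, [214, 211, 207]), (358, [210, 207, 201]), (361, [211, 205, 202]), (364, [213, 209, 205]), (367, [208, 202, 199]), (370, [207, 204, 202]), (373, [207, 201, 199]), (376, [199, 197, 193]), (379, [198, 194, 192]), (382, [209, 204, 201]), (385, [214, 209, 207]), (388, [208, 204, 201]), (391, [206, 202, 199]), (394, [211, 207, 205]), (397, [121, 124, 135]), (400, [22, 35, 78])]
262 [(346, [202, 209, 210]), (349, [249, 249, 250]), (352, [250, 250, 249]), (355, [250, 250, 250]), (358, [251, 251, 251]), (361, [208, 207, 206]), (364, [211, 210, 205]), (367, [216, 213, 210]), (370, [220, 217, 213]), (373, [220, 217, 212]), (376, [214, 208, 207]), (379, [208, 204, 201]), (382, [201, 198, 196]), (385, [210, 206, 203]), (388, [215, 212, 209]), (391, [213, 207, 203]), (394, [198, 197, 196]), (397, [50, 61, 91]), (400, [26, 36, 8
[... 373 characters left out ...]
1, [212, 206, 205]), (394, [193, 192, 193]), (397, [47, 55, 93]), (400, [29, 41, 90])]
274 [(346, [150, 157, 161]), (349, [237, 238, 238]), (352, [251, 251, 250]), (355, [251, 251, 250]), (358, [251, 251, 251]), (361, [214, 213, 213]), (364, [207, 203, 201]), (367, [207, 205, 203]), (370, [210, 210, 206]), (373, [211, 209, 207]), (376, [206, 202, 199]), (379, [209, 205, 201]), (382, [214, 212, 207]), (385, [204, 201, 199]), (388, [210, 206, 202]), (391, [209, 207, 203]), (394, [179, 183, 183]), (397, [29, 40, 84]), (400, [27, 39, 89])]
right edge 136 [[494.1 114.4  42. ]]
right edge 139 [[513.7 114.2  42. ]]
right edge 144 [[544.6 114.2  42. ]]
knob [[443.50022731 170.10195204  90.5       ]]
```

Corner is at (733.6, 309) with yaw 0. I'll shift to y≈292, lower to about 8 mm above the plate, and start sliding in.

```bash
python3 -m handwheel '[{"x":-5,"y":4,"z":-10,"wx":0,"wy":0,"wz":0},{"x":0,"y":4,"z":-20,"wx":0,"wy":0,"wz":0},{"x":0,"y":0,"z":-20,"wx":0,"wy":0,"wz":0},{"x":0,"y":0,"z":-20,"wx":0,"wy":0,"wz":0},{"x":0,"y":0,"z":-14,"wx":0,"wy":0,"wz":0},{"x":0,"y":0,"z":0,"wx":0,"wy":0,"wz":0},{"x":15,"y":0,"z":0,"wx":0,"wy":0,"wz":0},{"x":20,"y":0,"z":0,"wx":0,"wy":0,"wz":0},{"x":20,"y":0,"z":0,"wx":0,"wy":0,"wz":0},{"x":20,"y":0,"z":0,"wx":0,"wy":0,"wz":0}]' 0
python3 - <<'E'
from h import *
s=arm.observe();print(s["position"],s["contact_force"],s["torque"])
ims=[]
for n,(x,y) in(("scene",(200,140)),("side",(300,110))):
    im=eyes.read_camera(n); cv2.imwrite(f"pics/e_{n}.png",im)
    ims.append(cv2.resize(im[y:y+120,x:x+120],(400,400),interpolation=cv2.INTER_CUBIC))
cv2.imwrite("pics/e.png",np.hstack(ims))
E
```

```text
clock: 7.4
position: [0.5528, 0.2915, 0.0696]
eef_rot: [0.0, 3.14, 0.001]
contact_force: [-0.6, 0.0, -1.6]
opening: 0.0232
gripper_force: 30.0
[0.55278894 0.2914512  0.06963089] [-0.58127026  0.03912012 -1.58843341] [0.03953348 0.04209148 0.01969014]
```

View pics/e.png

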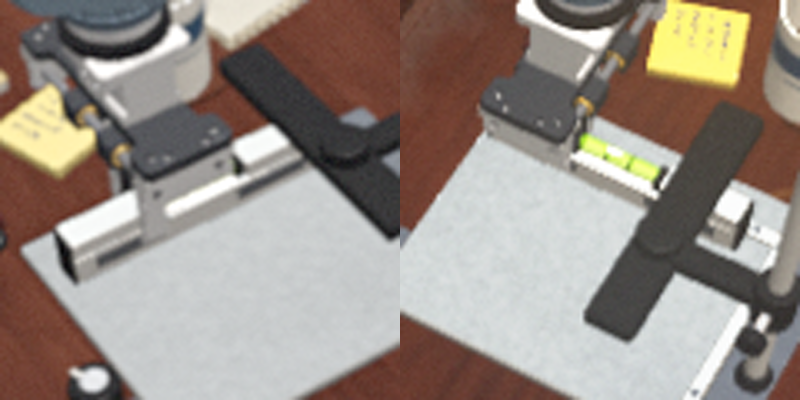

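The level's far end is through under the lamp bar, aligned and just above the plate. Now I'll lower it and nudge forward to the stop.

```bash
python3 -m handwheel '[{"x":5,"y":0,"z":-3,"wx":0,"wy":0,"wz":0},{"x":5,"y":0,"z":-3,"wx":0,"wy":0,"wz":0},{"x":5,"y":0,"z":-2,"wx":0,"wy":0,"wz":0},{"x":2,"y":0,"z":0,"wx":0,"wy":0,"wz":0},{"x":2,"y":0,"z":0,"wx":0,"wy":0,"wz":0},{"x":2,"y":0,"z":0,"wx":0,"wy":0,"wz":0},{"x":2,"y":0,"z":0,"wx":0,"wy":0,"wz":0},{"x":1,"y":0,"z":0,"wx":0,"wy":0,"wz":0},{"x":0,"y":0,"z":0,"wx":0,"wy":0,"wz":0},{"x":0,"y":0,"z":0,"wx":0,"wy":0,"wz":0}]' 0
```

```text
clock: 8.5
position: [0.5753, 0.2914, 0.0605]
eef_rot: [0.0, -3.141, 0.0]
contact_force: [0.3, -0.0, -1.6]
opening: 0.0237
gripper_force: 30.0
```

```bash
python3 -m handwheel '[{"x":1,"y":0,"z":0,"wx":0,"wy":0,"wz":0},{"x":1,"y":0,"z":0,"wx":0,"wy":0,"wz":0},{"x":1,"y":0,"z":0,"wx":0,"wy":0,"wz":0},{"x":1,"y":0,"z":0,"wx":0,"wy":0,"wz":0},{"x":0,"y":0,"z":0,"wx":0,"wy":0,"wz":0},{"x":0,"y":0,"z":0,"wx":0,"wy":0,"wz":0},{"x":0,"y":0,"z":0,"wx":0,"wy":0,"wz":0},{"x":0,"y":0,"z":0,"wx":0,"wy":0,"wz":0},{"x":0,"y":0,"z":0,"wx":0,"wy":0,"wz":0},{"x":0,"y":0,"z":0,"wx":0,"wy":0,"wz":0}]' 0
```

```text
clock: 9.5
position: [0.5794, 0.2914, 0.0605]
eef_rot: [-0.0, 3.142, 0.0]
contact_force: [-0.1, 0.8, -0.9]
opening: 0.024
gripper_force: 30.0
```

```bash
python3 -m handwheel '[{"x":1,"y":0,"z":0,"wx":0,"wy":0,"wz":0},{"x":1,"y":0,"z":0,"wx":0,"wy":0,"wz":0},{"x":1,"y":0,"z":0,"wx":0,"wy":0,"wz":0},{"x":1,"y":0,"z":0,"wx":0,"wy":0,"wz":0},{"x":0,"y":0,"z":0,"wx":0,"wy":0,"wz":0},{"x":0,"y":0,"z":0,"wx":0,"wy":0,"wz":0},{"x":0,"y":0,"z":0,"wx":0,"wy":0,"wz":0},{"x":0,"y":0,"z":0,"wx":0,"wy":0,"wz":0},{"x":0,"y":0,"z":0,"wx":0,"wy":0,"wz":0},{"x":0,"y":0,"z":0,"wx":0,"wy":0,"wz":0}]' 0
```

```text
clock: 10.5
position: [0.5796, 0.2915, 0.0593]
eef_rot: [0.001, -3.133, 0.002]
contact_force: [-11.5, -0.7, 2.5]
opening: 0.0241
gripper_force: 30.0
```

Touched the stop. Relax, lower 2 mm, then move left to the guide.

```bash
python3 -m handwheel '[{"x":-3,"y":0,"z":0,"wx":0,"wy":0,"wz":0},{"x":0,"y":0,"z":-1,"wx":0,"wy":0,"wz":0},{"x":0,"y":0,"z":-1,"wx":0,"wy":0,"wz":0},{"x":0,"y":1,"z":0,"wx":0,"wy":0,"wz":0},{"x":0,"y":1,"z":0,"wx":0,"wy":0,"wz":0},{"x":0,"y":1,"z":0,"wx":0,"wy":0,"wz":0},{"x":0,"y":1,"z":0,"wx":0,"wy":0,"wz":0},{"x":0,"y":0,"z":0,"wx":0,"wy":0,"wz":0},{"x":0,"y":0,"z":0,"wx":0,"wy":0,"wz":0},{"x":0,"y":0,"z":0,"wx":0,"wy":0,"wz":0}]' 0
python3 -m handwheel '[{"x":0,"y":1,"z":0,"wx":0,"wy":0,"wz":0},{"x":0,"y":1,"z":0,"wx":0,"wy":0,"wz":0},{"x":0,"y":0,"z":0,"wx":0,"wy":0,"wz":0},{"x":0,"y":0,"z":0,"wx":0,"wy":0,"wz":0},{"x":0,"y":0,"z":0,"wx":0,"wy":0,"wz":0},{"x":0,"y":0,"z":0,"wx":0,"wy":0,"wz":0},{"x":0,"y":0,"z":0,"wx":0,"wy":0,"wz":0},{"x":0,"y":0,"z":0,"wx":0,"wy":0,"wz":0},{"x":0,"y":0,"z":0,"wx":0,"wy":0,"wz":0},{"x":0,"y":0,"z":0,"wx":0,"wy":0,"wz":0}]' 0
```

```text
clock: 11.5
position: [0.5796, 0.2954, 0.058]
eef_rot: [0.001, -3.14, 0.0]
contact_force: [-5.9, -0.9, -0.7]
opening: 0.0238
gripper_force: 30.0
clock: 12.5
position: [0.5796, 0.296, 0.058]
eef_rot: [0.0, -3.139, 0.005]
contact_force: [-6.3, -5.0, 0.1]
opening: 0.0237
gripper_force: 30.0
```

Guide contact. Relax sideways, lower to the plate, then release.

```bash
python3 -m handwheel '[{"x":0,"y":-1,"z":0,"wx":0,"wy":0,"wz":0},{"x":0,"y":0,"z":-1,"wx":0,"wy":0,"wz":0},{"x":0,"y":0,"z":-1,"wx":0,"wy":0,"wz":0},{"x":0,"y":0,"z":-1,"wx":0,"wy":0,"wz":0},{"x":0,"y":0,"z":0,"wx":0,"wy":0,"wz":0},{"x":0,"y":0,"z":0,"wx":0,"wy":0,"wz":0},{"x":0,"y":0,"z":0,"wx":0,"wy":0,"wz":0},{"x":0,"y":0,"z":0,"wx":0,"wy":0,"wz":0},{"x":0,"y":0,"z":0,"wx":0,"wy":0,"wz":0},{"x":0,"y":0,"z":0,"wx":0,"wy":0,"wz":0}]' 0
```

```text
clock: 13.5
position: [0.5795, 0.2959, 0.0562]
eef_rot: [0.001, -3.139, 0.003]
contact_force: [-9.6, -3.0, 5.4]
opening: 0.0239
gripper_force: 30.0
```

The level is seated. Release and go straight up for a first bubble reading.

```bash
python3 -m handwheel '[{"x":0,"y":0,"z":0,"wx":0,"wy":0,"wz":0},{"x":0,"y":0,"z":0,"wx":0,"wy":0,"wz":0},{"x":0,"y":0,"z":0,"wx":0,"wy":0,"wz":0},{"x":-2,"y":0,"z":0,"wx":0,"wy":0,"wz":0},{"x":0,"y":0,"z":5,"wx":0,"wy":0,"wz":0},{"x":0,"y":0,"z":30,"wx":0,"wy":0,"wz":0},{"x":0,"y":0,"z":40,"wx":0,"wy":0,"wz":0},{"x":0,"y":0,"z":45,"wx":0,"wy":0,"wz":0},{"x":0,"y":0,"z":40,"wx":0,"wy":0,"wz":0},{"x":0,"y":0,"z":25,"wx":0,"wy":0,"wz":0}]' 0.6
python3 -m handwheel '[{"x":0,"y":0,"z":0,"wx":0,"wy":0,"wz":0},{"x":0,"y":0,"z":0,"wx":0,"wy":0,"wz":0},{"x":0,"y":0,"z":0,"wx":0,"wy":0,"wz":0},{"x":0,"y":0,"z":0,"wx":0,"wy":0,"wz":0},{"x":0,"y":0,"z":0,"wx":0,"wy":0,"wz":0},{"x":0,"y":0,"z":0,"wx":0,"wy":0,"wz":0},{"x":0,"y":0,"z":0,"wx":0,"wy":0,"wz":0},{"x":0,"y":0,"z":0,"wx":0,"wy":0,"wz":0},{"x":0,"y":0,"z":0,"wx":0,"wy":0,"wz":0},{"x":0,"y":0,"z":0,"wx":0,"wy":0,"wz":0}]' 1
python3 - <<'E'
from h import *
s=arm.observe();print(s["position"],s["eef_rot"],s["contact_force"],s["joint_positions"])
C=cal("wrist"); im=eyes.read_camera("wrist"); cv2.imwrite("pics/f_wrist.png",im)
P=[(.6236,.297,.075),(.513,.297,.084),(.7336,.309,.044),(.4935,.309,.044),(.4435,.169,.09)]
print(proj(C,P).round(1).tolist())
u,v=proj(C,P[:1])[0].astype(int); np.save("pics/f.npy",np.r_[u,v])
c=cv2.resize(im[v-50:v+50,u-35:u+35],(420,600),interpolation=cv2.INTER_CUBIC)
cv2.imwrite("pics/f.png",np.hstack([c,cv2.resize(im,(380,285)) if 0 else cv2.copyMakeBorder(cv2.resize(im,(380,285)),0,315,0,0,0)]))
E
```

```text
clock: 14.5
position: [0.5797, 0.2968, 0.2453]
eef_rot: [-0.0, 3.136, 0.003]
contact_force: [0.9, 0.6, 0.2]
opening: 0.0566
gripper_force: 0.0
clock: 15.5
position: [0.5784, 0.2964, 0.2405]
eef_rot: [-0.0, 3.142, -0.0]
contact_force: [0.1, 0.3, 0.7]
opening: 0.0936
gripper_force: 0.0
[0.57839212 0.29639735 0.24049023] [-3.10356456e-04  3.14154430e+00 -1.46695146e-05] [0.13568724 0.26101737 0.71920463] [ 2.99436262e-01  2.18648366e-01  1.52452108e+00 -2.35270575e-05
  1.39837977e+00 -1.27155361e+00]
[[321.0, 262.3], [321.0, 158.6], [330.4, 335.1], [332.2, 138.2], [181.3, 82.4]]
```

View pics/f.png

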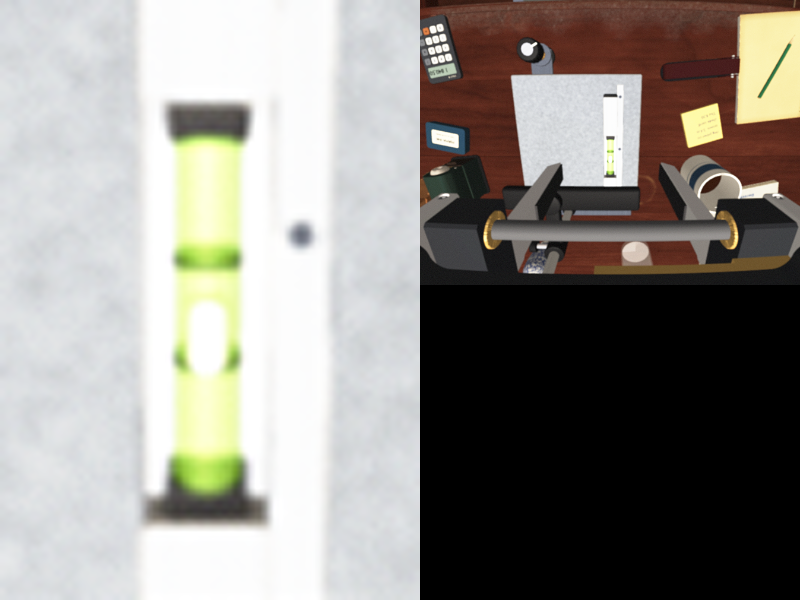

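In this view the front is at the top. The lines are at crop rows 258 and 356 (middle 307) and the bubble's centre is near 338, about 6 mm towards the back at 5.2 px/mm. Adding the 4 mm shift under press gives about 10 mm, or 3.1 rad clockwise. The knob agrees with (443,169).

```bash
python3 -m handwheel '[{"x":-15,"y":-14,"z":0,"wx":0,"wy":0,"wz":0},{"x":-30,"y":-29,"z":0,"wx":0,"wy":0,"wz":0},{"x":-30,"y":-29,"z":0,"wx":0,"wy":0,"wz":0},{"x":-30,"y":-29,"z":0,"wx":0,"wy":0,"wz":0},{"x":-20,"y":-18,"z":-10,"wx":0,"wy":0,"wz":0},{"x":-10,"y":-8,"z":-20,"wx":0,"wy":0,"wz":0},{"x":0,"y":0,"z":-30,"wx":0,"wy":0,"wz":0},{"x":0,"y":0,"z":-30,"wx":0,"wy":0,"wz":0},{"x":0,"y":0,"z":-20,"wx":0,"wy":0,"wz":0},{"x":0,"y":0,"z":-10,"wx":0,"wy":0,"wz":0}]' 1
python3 - <<'E'
from h import *
s=arm.observe();print(s["position"],s["contact_force"],s["joint_positions"])
C=cal("wrist"); im=eyes.read_camera("wrist"); cv2.imwrite("pics/g_wrist.png",im)
g=cv2.cvtColor(im,cv2.COLOR_BGR2GRAY); u,v=proj(C,[(.4435,.169,.0905)])[0]; print(u,v)
r=60;u0,v0=int(u)-r,int(v)-r; m=(g[v0:v0+2*r,u0:u0+2*r]<60).astype(np.uint8); m=cv2.morphologyEx(m,cv2.MORPH_CLOSE,np.ones((15,15)))
for c in cv2.findContours(m,0,2)[0]:
    if cv2.contourArea(c)>300:
        (x,y),rr=cv2.minEnclosingCircle(c); print(cv2.contourArea(c),rr,x+u0,y+v0,plane(C,[(x+u0,y+v0)],.085)*1e3)
E
```

```text
clock: 16.55
position: [0.4422, 0.1692, 0.1186]
eef_rot: [0.0, -3.139, 0.001]
contact_force: [-0.3, 0.1, 0.1]
opening: 0.0941
gripper_force: 0.0
[0.44215344 0.16921539 0.11860229] [-0.2531465   0.12871626  0.09813883] [ 1.25361529e-01 -7.40191191e-02  2.06711969e+00  1.37339622e-05
  1.15138502e+00 -1.44552758e+00]
319.7806800903897 271.73088763733836
1933.5 52.004905700683594 302.5 255.5 [[434.04778718 157.42395417  85.        ]]
```

```bash
python3 - <<'E'
from h import *
im=cv2.imread("pics/g_wrist.png"); g=cv2.cvtColor(im,cv2.COLOR_BGR2GRAY)
c=g[200:345,245:395]; print(cv2.HoughCircles(cv2.medianBlur(c,3),cv2.HOUGH_GRADIENT,1,20,param1=80,param2=12,minRadius=24,maxRadius=38)[0][:4]+[245,200,0])
for v in range(204,345,7): print(v,' '.join('#' if x<60 else ('+' if x<120 else '.') for x in g[v,245:395:4]))
E
```

```text
[[319.5        261.5         24.89999962]
 [323.5        239.5         25.60000038]]
204 + + + + + + + + + + + + + + + + + + + + + + + + + + + + + + + + + + + + + +
211 + + + + + + + + + + + + + + + + + + + + + + + + + + + + + + + + + + + + + +
218 + + + + + + + + + + + + + + + + # # # # # # + + + + + + + + + + + + + + + +
225 + + + + + + + + + + + + + + + # + . . . . . # # + + + + + + + + + + + + + +
232 + + + + + + + # # # + + + + . . . . . . . . . . + + + + + + + + + + + + + +
239 + + + + + + + + + + + + + . . . + # # # # # . . . + + + + + + + + + + + + +
246 + + + + + + + + + + + + + . # # # # # # # # # # . + + + + + + + + + + + + +
253 + + + + + + + + + + + + + # # # + + + + + + # # # + + + + + + + + + + + + +
260 + + + + + + + + + + + + # # + + + . . . . + + + . # + + + + + + + + + + + +
267 + + + + + + + + + + + + # + + + . . . . . . . . + # + + + + + + + + + + + +
274 + + + + + + + + + + + + # + + . . . . . . . . + + # + + + + + + + + + + + +
281 + + + + + + + + + + # + + + + + . . . . . . + + + + + + + + + + + + + + + +
288 + + + + + + + + + + + + + + + + + + + + + + + + + + + + + + + + + + + + + +
295 + + + . . . . . . . . . . . . . . . . + . . . . . . . . . . . . . . . . . .
302 + + + . . . . . . . . . . . . . . . . . . . . . . . . . . . . . . . . . . .
309 + + + . . . . . . . . . . . . . . . . . . . . . . . . . . . . . . . . . . .
316 + + # . . . . . . . . . . . . . . . . . . . . . . . . . . . . . . . . . . .
323 + + + . . . . . . . . . . . . . . . . . . . . . . . . . . . . . . . . . . .
330 + + + . . . . . . . . . . . . . . . . . . . . . . . . . . . . . . . . . . .
337 + + + . . . . . . . . . . . . . . . . . . . . . . . . . . . . . . . . . . .
344 + + + . . . . . . . . . . . . . . . . . . . . . . . . . . . . . . . . . . .
```

The knob is centred under the tool. Descend and grip.

```bash
python3 -m handwheel '[{"x":1,"y":0,"z":-8,"wx":0,"wy":0,"wz":0},{"x":0,"y":0,"z":-12,"wx":0,"wy":0,"wz":0},{"x":0,"y":0,"z":-12,"wx":0,"wy":0,"wz":0},{"x":0,"y":0,"z":-12,"wx":0,"wy":0,"wz":0},{"x":0,"y":0,"z":-8,"wx":0,"wy":0,"wz":0},{"x":0,"y":0,"z":-4,"wx":0,"wy":0,"wz":0},{"x":0,"y":0,"z":0,"wx":0,"wy":0,"wz":0},{"x":0,"y":0,"z":0,"wx":0,"wy":0,"wz":0},{"x":0,"y":0,"z":0,"wx":0,"wy":0,"wz":0},{"x":0,"y":0,"z":0,"wx":0,"wy":0,"wz":0}]' 1
python3 -m handwheel '[{"x":0,"y":0,"z":0,"wx":0,"wy":0,"wz":0},{"x":0,"y":0,"z":0,"wx":0,"wy":0,"wz":0},{"x":0,"y":0,"z":0,"wx":0,"wy":0,"wz":0},{"x":0,"y":0,"z":0,"wx":0,"wy":0,"wz":0},{"x":0,"y":0,"z":0,"wx":0,"wy":0,"wz":0},{"x":0,"y":0,"z":0,"wx":0,"wy":0,"wz":0},{"x":0,"y":0,"z":0,"wx":0,"wy":0,"wz":0},{"x":0,"y":0,"z":0,"wx":0,"wy":0,"wz":0},{"x":0,"y":0,"z":0,"wx":0,"wy":0,"wz":0},{"x":0,"y":0,"z":0,"wx":0,"wy":0,"wz":0}]' 0
```

```text
clock: 17.6
position: [0.4448, 0.1695, 0.065]
eef_rot: [-0.0, 3.141, 0.0]
contact_force: [0.4, 0.6, 0.1]
opening: 0.094
gripper_force: 0.0
clock: 18.6
position: [0.4443, 0.1682, 0.0644]
eef_rot: [0.001, -3.141, 0.005]
contact_force: [-0.4, -6.4, 0.1]
opening: 0.035
gripper_force: 30.0
```

```bash
python3 -m handwheel '[{"x":0,"y":-1.5,"z":0,"wx":0,"wy":0,"wz":-0.05},{"x":0,"y":0,"z":0,"wx":0,"wy":0,"wz":-0.1},{"x":0,"y":0,"z":0,"wx":0,"wy":0,"wz":-0.14},{"x":0,"y":0,"z":0,"wx":0,"wy":0,"wz":-0.14},{"x":0,"y":0,"z":0,"wx":0,"wy":0,"wz":-0.14},{"x":0,"y":0,"z":0,"wx":0,"wy":0,"wz":-0.14},{"x":0,"y":0,"z":0,"wx":0,"wy":0,"wz":-0.14},{"x":0,"y":0,"z":0,"wx":0,"wy":0,"wz":-0.14},{"x":0,"y":0,"z":0,"wx":0,"wy":0,"wz":-0.14},{"x":0,"y":0,"z":0,"wx":0,"wy":0,"wz":-0.14}]' 0
python3 -c "
from h import *
s=arm.observe();print(s['torque'],s['joint_positions'])"
```

```text
clock: 19.6
position: [0.4437, 0.1671, 0.0644]
eef_rot: [-1.869, -2.524, 0.005]
contact_force: [-3.9, -3.9, 2.8]
opening: 0.0355
gripper_force: 30.0
[-0.71595063  0.60899801  0.12756494] [ 1.21555197e-01  1.71274913e-02  2.09276217e+00 -2.09249018e-03
  1.03412265e+00 -1.73499159e-01]
```

```bash
python3 -m handwheel '[{"x":0,"y":0,"z":0,"wx":0,"wy":0,"wz":-0.14},{"x":0,"y":0,"z":0,"wx":0,"wy":0,"wz":-0.14},{"x":0,"y":0,"z":0,"wx":0,"wy":0,"wz":-0.14},{"x":0,"y":0,"z":0,"wx":0,"wy":0,"wz":-0.14},{"x":0,"y":0,"z":0,"wx":0,"wy":0,"wz":-0.14},{"x":0,"y":0,"z":0,"wx":0,"wy":0,"wz":-0.14},{"x":0,"y":0,"z":0,"wx":0,"wy":0,"wz":-0.14},{"x":0,"y":0,"z":0,"wx":0,"wy":0,"wz":-0.14},{"x":0,"y":0,"z":0,"wx":0,"wy":0,"wz":-0.14},{"x":0,"y":0,"z":0,"wx":0,"wy":0,"wz":-0.14}]' 0
python3 -m handwheel '[{"x":0,"y":0,"z":0,"wx":0,"wy":0,"wz":-0.14},{"x":0,"y":0,"z":0,"wx":0,"wy":0,"wz":-0.14},{"x":0,"y":0,"z":0,"wx":0,"wy":0,"wz":-0.1},{"x":0,"y":0,"z":0,"wx":0,"wy":0,"wz":-0.05},{"x":0,"y":0,"z":0,"wx":0,"wy":0,"wz":0},{"x":0,"y":0,"z":0,"wx":0,"wy":0,"wz":0},{"x":0,"y":0,"z":0,"wx":0,"wy":0,"wz":0},{"x":0,"y":0,"z":0,"wx":0,"wy":0,"wz":0},{"x":0,"y":0,"z":0,"wx":0,"wy":0,"wz":0},{"x":0,"y":0,"z":0,"wx":0,"wy":0,"wz":0}]' 0
python3 -c "
from h import *
s=arm.observe();print(s['torque'],s['joint_positions'])"
```

```text
clock: 20.6
position: [0.4424, 0.1676, 0.0644]
eef_rot: [-3.056, -0.726, 0.009]
contact_force: [-7.5, -2.2, 7.4]
opening: 0.0351
gripper_force: 30.0
clock: 21.6
position: [0.4423, 0.168, 0.0643]
eef_rot: [3.141, 0.066, -0.009]
contact_force: [-7.8, -1.0, 7.0]
opening: 0.0351
gripper_force: 30.0
[ 0.00491043  1.44944753 -0.0399122 ] [1.22428391e-01 1.66688042e-02 2.09336917e+00 6.34284724e-04
 1.03709220e+00 1.65110527e+00]
```

```bash
python3 -m handwheel '[{"x":0,"y":0,"z":0,"wx":0,"wy":0,"wz":0},{"x":0,"y":0,"z":0,"wx":0,"wy":0,"wz":0},{"x":0,"y":0,"z":0,"wx":0,"wy":0,"wz":0},{"x":0,"y":0,"z":0,"wx":0,"wy":0,"wz":0},{"x":0,"y":0,"z":0,"wx":0,"wy":0,"wz":0},{"x":0,"y":0,"z":10,"wx":0,"wy":0,"wz":0},{"x":0,"y":0,"z":30,"wx":0,"wy":0,"wz":0},{"x":0,"y":0,"z":30,"wx":0,"wy":0,"wz":-0.02},{"x":0,"y":0,"z":20,"wx":0,"wy":0,"wz":-0.02},{"x":10,"y":10,"z":0,"wx":0,"wy":0,"wz":0}]' 1
python3 -m handwheel '[{"x":20,"y":25,"z":0,"wx":0,"wy":0,"wz":0},{"x":25,"y":33,"z":0,"wx":0,"wy":0,"wz":0},{"x":25,"y":33,"z":0,"wx":0,"wy":0,"wz":0},{"x":20,"y":22,"z":0,"wx":0,"wy":0,"wz":0},{"x":5,"y":6,"z":-10,"wx":0,"wy":0,"wz":0},{"x":0,"y":0,"z":-20,"wx":0,"wy":0,"wz":0},{"x":0,"y":0,"z":-15,"wx":0,"wy":0,"wz":0},{"x":0,"y":0,"z":-10,"wx":0,"wy":0,"wz":0},{"x":0,"y":0,"z":-5,"wx":0,"wy":0,"wz":0},{"x":0,"y":0,"z":0,"wx":0,"wy":0,"wz":0}]' 0
```

```text
clock: 22.6
position: [0.4565, 0.178, 0.1589]
eef_rot: [-3.141, -0.001, -0.012]
contact_force: [0.9, -0.3, -0.3]
opening: 0.0941
gripper_force: 0.0
clock: 23.6
position: [0.5488, 0.2964, 0.0938]
eef_rot: [3.141, 0.002, -0.002]
contact_force: [-1.3, 0.2, 0.3]
opening: 0.0173
gripper_force: 0.0
```

```bash
cat > bub.py <<'E'
from h import *
import sys
def bub(name,view=False):
    C=cal("wrist"); im=eyes.read_camera("wrist"); cv2.imwrite(f"pics/{name}.png",im)
    a,b=proj(C,[(.5876,.297,.074),(.6596,.297,.074)]); 
    x0,x1=sorted((int(a[0])-0,int(b[0]))); u=int((a[0]+b[0])/2); v0,v1=sorted((int(a[1]),int(b[1])))
    print(a,b)
    c=im[max(v0-15,0):v1+15,u-40:u+40]; cv2.imwrite(f"pics/{name}_c.png",cv2.resize(c,None,fx=600/c.shape[0],fy=600/c.shape[0],interpolation=cv2.INTER_CUBIC)[:600,:800])
    # centre column profile: saturation
    s=cv2.cvtColor(im,cv2.COLOR_BGR2HSV)
    for v in range(v0-4,v1+5,2):
        print(v,s[v,u-2:u+3,1].mean().astype(int),s[v,u-2:u+3,2].mean().astype(int), s[v,u-15:u+16:5,1].tolist(),s[v,u-15:u+16:5,2].tolist())
bub(sys.argv[1])
E
python3 bub.py g0
```

```text
[321.01802899 216.7279519 ] [321.19064335  88.97560124]
84 19 82 [1, 20, 12, 16, 23, 17, 20] [245, 76, 85, 82, 88, 89, 75]
86 18 84 [0, 19, 18, 21, 18, 21, 17] [246, 79, 84, 85, 85, 87, 76]
88 14 80 [1, 28, 18, 16, 19, 13, 17] [244, 82, 85, 78, 82, 81, 74]
90 90 128 [1, 19, 33, 92, 93, 16, 23] [245, 80, 94, 127, 126, 80, 68]
92 147 216 [1, 7, 148, 146, 147, 126, 16] [246, 39, 143, 218, 222, 109, 47]
94 155 211 [1, 166, 169, 158, 155, 174, 41] [247, 69, 169, 213, 217, 164, 81]
96 117 239 [0, 71, 131, 120, 121, 140, 12] [247, 176, 216, 240, 241, 212, 225]
98 68 253 [0, 40, 94, 69, 66, 94, 0] [250, 235, 246, 253, 254, 246, 255]
100 67 252 [1, 36, 92, 70, 67, 89, 1] [250, 235, 246, 253, 253, 247, 255]
102 67 252 [1, 37, 94, 66, 69, 90, 1] [250, 234, 245, 253, 253, 247, 255]
104 68 252 [0, 38, 91, 69, 66, 93, 1] [249, 233, 246, 253, 253, 246, 255]
106 67 252 [1, 39, 92, 68, 69, 91, 1] [248, 233, 245, 253, 253, 246, 255]
108 68 252 [0, 39, 97, 71, 70, 90, 1] [248, 233, 245, 253, 253, 246, 255]
110 67 252 [0, 39, 92, 68, 67, 92, 1] [248, 233, 245, 253, 253, 246, 255]
112 68 252 [1, 38, 92, 
[... 3344 characters left out ...]
] [246, 236, 246, 252, 251, 243, 255]
204 82 251 [1, 39, 98, 83, 88, 99, 1] [245, 238, 245, 252, 251, 244, 255]
206 82 252 [1, 31, 100, 82, 87, 101, 0] [245, 242, 246, 253, 252, 244, 255]
208 116 243 [0, 55, 126, 116, 119, 125, 2] [243, 212, 232, 244, 243, 230, 255]
210 161 205 [1, 123, 166, 161, 162, 171, 1] [243, 91, 178, 208, 203, 163, 232]
212 160 204 [0, 87, 167, 163, 166, 167, 1] [242, 41, 173, 205, 200, 119, 209]
214 147 170 [1, 5, 131, 147, 147, 39, 1] [242, 50, 121, 174, 172, 59, 182]
216 44 66 [0, 15, 18, 57, 54, 13, 4] [243, 51, 56, 67, 66, 58, 188]
218 18 55 [2, 16, 13, 18, 9, 17, 3] [244, 48, 59, 56, 54, 59, 203]
220 18 52 [1, 11, 16, 20, 15, 5, 3] [241, 48, 48, 52, 51, 50, 196]
```

View pics/g0_c.png

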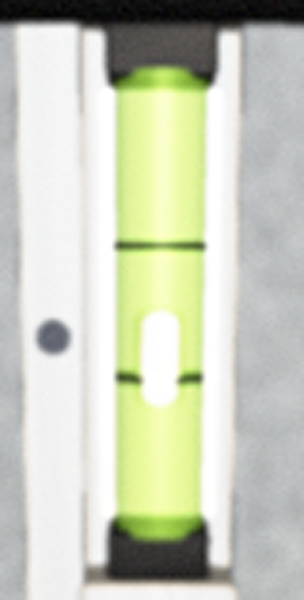

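Here the front is at the bottom. The lines are at v 137.5 and 172 (middle 154.8) and the bubble spans 155–179 (centre 167), so it is about 6.5 mm towards the front unloaded. That suggests a small overshoot, so I'll press and read it.

```bash
cat > bub.py <<'E'
from h import *
import sys
C=cal("wrist"); im=eyes.read_camera("wrist"); cv2.imwrite(f"pics/{sys.argv[1]}.png",im)
a,b=proj(C,[(.5876,.297,.074),(.6596,.297,.074)]); u=int((a[0]+b[0])/2); v0=int(b[1])+12; v1=int(a[1])-10
s=cv2.cvtColor(im,cv2.COLOR_BGR2HSV); r=np.arange(v0,v1)
sat=s[v0:v1,u-3:u+4,1].mean(1); bb=r[sat<35]; 
side=np.minimum(s[v0:v1,u-10:u-3,2].min(1),s[v0:v1,u+5:u+11,2].min(1)); dk=r[side<200]
h=(r[0]+r[-1])/2; g=[x.mean() for x in np.split(dk,np.where(np.diff(dk)>3)[0]+1)]
st=arm.observe();print("z",st["position"][2],"F",st["contact_force"],"lines",g,"bubble",bb.min(),bb.max(),"mm to front",((bb.min()+bb.max())/2-np.mean(g))/abs(g[-1]-g[0])*19)
E
python3 -m handwheel '[{"x":0,"y":0,"z":-3,"wx":0,"wy":0,"wz":0},{"x":0,"y":0,"z":-3,"wx":0,"wy":0,"wz":0},{"x":0,"y":0,"z":-2,"wx":0,"wy":0,"wz":0},{"x":0,"y":0,"z":-1,"wx":0,"wy":0,"wz":0},{"x":0,"y":0,"z":0,"wx":0,"wy":0,"wz":0},{"x":0,"y":0,"z":0,"wx":0,"wy":0,"wz":0},{"x":0,"y":0,"z":0,"wx":0,"wy":0,"wz":0},{"x":0,"y":0,"z":0,"wx":0,"wy":0,"wz":0},{"x":0,"y":0,"z":0,"wx":0,"wy":0,"wz":0},{"x":0,"y":0,"z":0,"wx":0,"wy":0,"wz":0}]' 0
python3 bub.py h1
```

```text
clock: 24.65
position: [0.5493, 0.2969, 0.0855]
eef_rot: [-3.142, -0.003, 0.0]
contact_force: [-2.3, 0.1, 1.8]
opening: 0.0003
gripper_force: 1.1
z 0.08548882474291343 F [-1.68769528  0.42194765  2.83003974] lines [np.float64(138.0), np.float64(174.5)] bubble 155 179 mm to front 5.595890410958904
```

```bash
python3 -m handwheel '[{"x":0,"y":0,"z":-1,"wx":0,"wy":0,"wz":0},{"x":0,"y":0,"z":-1,"wx":0,"wy":0,"wz":0},{"x":0,"y":0,"z":-1,"wx":0,"wy":0,"wz":0},{"x":0,"y":0,"z":0,"wx":0,"wy":0,"wz":0},{"x":0,"y":0,"z":0,"wx":0,"wy":0,"wz":0},{"x":0,"y":0,"z":0,"wx":0,"wy":0,"wz":0},{"x":0,"y":0,"z":0,"wx":0,"wy":0,"wz":0},{"x":0,"y":0,"z":0,"wx":0,"wy":0,"wz":0},{"x":0,"y":0,"z":0,"wx":0,"wy":0,"wz":0},{"x":0,"y":0,"z":0,"wx":0,"wy":0,"wz":0}]' 0
python3 -m handwheel '[{"x":0,"y":0,"z":0,"wx":0,"wy":0,"wz":0},{"x":0,"y":0,"z":0,"wx":0,"wy":0,"wz":0},{"x":0,"y":0,"z":0,"wx":0,"wy":0,"wz":0},{"x":0,"y":0,"z":0,"wx":0,"wy":0,"wz":0},{"x":0,"y":0,"z":0,"wx":0,"wy":0,"wz":0},{"x":0,"y":0,"z":0,"wx":0,"wy":0,"wz":0},{"x":0,"y":0,"z":0,"wx":0,"wy":0,"wz":0},{"x":0,"y":0,"z":0,"wx":0,"wy":0,"wz":0},{"x":0,"y":0,"z":0,"wx":0,"wy":0,"wz":0},{"x":0,"y":0,"z":0,"wx":0,"wy":0,"wz":0}]' 0
python3 bub.py h2
```

```text
clock: 25.7
position: [0.5493, 0.297, 0.0847]
eef_rot: [3.141, 0.003, -0.001]
contact_force: [-8.3, -3.5, 12.8]
opening: 0.0005
gripper_force: 7.1
clock: 26.7
position: [0.5493, 0.297, 0.0847]
eef_rot: [3.141, 0.003, -0.001]
contact_force: [-7.6, -2.7, 13.9]
opening: 0.0004
gripper_force: 7.1
z 0.08470654603451326 F [-7.17532505 -2.97338882 13.89100543] lines [np.float64(138.5), np.float64(174.5)] bubble 149 172 mm to front 2.111111111111111
```

Under about 13 N the bubble still stands 2–3 mm towards the front, so I'll turn the knob back about 0.75 rad.

```bash
python3 -m handwheel '[{"x":0,"y":0,"z":10,"wx":0,"wy":0,"wz":0},{"x":0,"y":0,"z":20,"wx":0,"wy":0,"wz":0},{"x":0,"y":0,"z":25,"wx":0,"wy":0,"wz":0},{"x":-10,"y":-12,"z":15,"wx":0,"wy":0,"wz":0},{"x":-20,"y":-25,"z":0,"wx":0,"wy":0,"wz":0},{"x":-25,"y":-31,"z":0,"wx":0,"wy":0,"wz":0},{"x":-25,"y":-31,"z":0,"wx":0,"wy":0,"wz":0},{"x":-20,"y":-22,"z":0,"wx":0,"wy":0,"wz":0},{"x":-6,"y":-8,"z":0,"wx":0,"wy":0,"wz":0},{"x":0,"y":0,"z":0,"wx":0,"wy":0,"wz":0}]' 1
```

```text
clock: 27.75
position: [0.4435, 0.1675, 0.1527]
eef_rot: [-3.141, -0.001, -0.002]
contact_force: [1.1, -0.5, -0.1]
opening: 0.0768
gripper_force: 0.0
```

```bash
python3 -m handwheel '[{"x":0,"y":0,"z":-10,"wx":0,"wy":0,"wz":0},{"x":0,"y":0,"z":-15,"wx":0,"wy":0,"wz":0},{"x":0,"y":0,"z":-15,"wx":0,"wy":0,"wz":0},{"x":0,"y":0,"z":-15,"wx":0,"wy":0,"wz":0},{"x":0,"y":0,"z":-15,"wx":0,"wy":0,"wz":0},{"x":0,"y":0,"z":-10,"wx":0,"wy":0,"wz":0},{"x":0,"y":0,"z":-7,"wx":0,"wy":0,"wz":0},{"x":0,"y":0,"z":0,"wx":0,"wy":0,"wz":0},{"x":0,"y":0,"z":0,"wx":0,"wy":0,"wz":0},{"x":0,"y":0,"z":0,"wx":0,"wy":0,"wz":0}]' 1
python3 -m handwheel '[{"x":0,"y":0,"z":0,"wx":0,"wy":0,"wz":0},{"x":0,"y":0,"z":0,"wx":0,"wy":0,"wz":0},{"x":0,"y":0,"z":0,"wx":0,"wy":0,"wz":0},{"x":0,"y":0,"z":0,"wx":0,"wy":0,"wz":0},{"x":0,"y":0,"z":0,"wx":0,"wy":0,"wz":0},{"x":0,"y":0,"z":0,"wx":0,"wy":0,"wz":0},{"x":0,"y":0,"z":0,"wx":0,"wy":0,"wz":0},{"x":0,"y":0,"z":0,"wx":0,"wy":0,"wz":0},{"x":0,"y":0,"z":0,"wx":0,"wy":0,"wz":0},{"x":0,"y":0,"z":0,"wx":0,"wy":0,"wz":0}]' 0
python3 -m handwheel '[{"x":0,"y":0,"z":0,"wx":0,"wy":0,"wz":0.05},{"x":0,"y":0,"z":0,"wx":0,"wy":0,"wz":0.1},{"x":0,"y":0,"z":0,"wx":0,"wy":0,"wz":0.14},{"x":0,"y":0,"z":0,"wx":0,"wy":0,"wz":0.14},{"x":0,"y":0,"z":0,"wx":0,"wy":0,"wz":0.14},{"x":0,"y":0,"z":0,"wx":0,"wy":0,"wz":0.14},{"x":0,"y":0,"z":0,"wx":0,"wy":0,"wz":0.06},{"x":0,"y":0,"z":0,"wx":0,"wy":0,"wz":0},{"x":0,"y":0,"z":0,"wx":0,"wy":0,"wz":0},{"x":0,"y":0,"z":0,"wx":0,"wy":0,"wz":0}]' 0
```

```text
clock: 28.75
position: [0.4441, 0.1681, 0.0662]
eef_rot: [-3.141, -0.003, -0.002]
contact_force: [-0.5, -0.0, 0.6]
opening: 0.0937
gripper_force: 0.0
clock: 29.75
position: [0.4434, 0.168, 0.0655]
eef_rot: [-3.141, -0.003, -0.0]
contact_force: [-0.5, 0.7, -1.0]
opening: 0.0356
gripper_force: 30.0
clock: 30.75
position: [0.4434, 0.1681, 0.0655]
eef_rot: [-2.911, -1.181, -0.0]
contact_force: [0.6, 2.4, -0.6]
opening: 0.0353
gripper_force: 30.0
```

```bash
python3 -m handwheel '[{"x":0,"y":0,"z":0,"wx":0,"wy":0,"wz":0},{"x":0,"y":0,"z":0,"wx":0,"wy":0,"wz":0},{"x":0,"y":0,"z":0,"wx":0,"wy":0,"wz":0},{"x":0,"y":0,"z":0,"wx":0,"wy":0,"wz":0},{"x":0,"y":0,"z":0,"wx":0,"wy":0,"wz":0},{"x":0,"y":0,"z":10,"wx":0,"wy":0,"wz":0},{"x":0,"y":0,"z":30,"wx":0,"wy":0,"wz":0},{"x":0,"y":0,"z":30,"wx":0,"wy":0,"wz":-0.12},{"x":0,"y":0,"z":20,"wx":0,"wy":0,"wz":-0.12},{"x":10,"y":10,"z":0,"wx":0,"wy":0,"wz":-0.12}]' 1
python3 -m handwheel '[{"x":20,"y":25,"z":0,"wx":0,"wy":0,"wz":-0.12},{"x":25,"y":33,"z":0,"wx":0,"wy":0,"wz":-0.12},{"x":25,"y":33,"z":0,"wx":0,"wy":0,"wz":-0.12},{"x":20,"y":22,"z":0,"wx":0,"wy":0,"wz":-0.05},{"x":5,"y":6,"z":-10,"wx":0,"wy":0,"wz":0},{"x":0,"y":0,"z":-20,"wx":0,"wy":0,"wz":0},{"x":0,"y":0,"z":-15,"wx":0,"wy":0,"wz":0},{"x":0,"y":0,"z":-10,"wx":0,"wy":0,"wz":0},{"x":0,"y":0,"z":-5,"wx":0,"wy":0,"wz":0},{"x":0,"y":0,"z":0,"wx":0,"wy":0,"wz":0}]' 0
python3 bub.py i0
```

```text
clock: 31.75
position: [0.4554, 0.178, 0.1599]
eef_rot: [3.076, 0.633, 0.011]
contact_force: [-0.3, 0.6, -0.3]
opening: 0.0941
gripper_force: 0.0
clock: 32.75
position: [0.5478, 0.2964, 0.0948]
eef_rot: [3.141, 0.002, -0.002]
contact_force: [0.3, 0.6, 0.5]
opening: 0.0176
gripper_force: 0.0
z 0.09566946775663202 F [ 0.19883372 -0.19838441  0.16849623] lines [np.float64(136.0), np.float64(170.5)] bubble 150 171 mm to front 3.9927536231884058
```

Unloaded reads 4.0 mm towards the front, as wanted. Now the press.

```bash
python3 -m handwheel '[{"x":0,"y":0,"z":-3,"wx":0,"wy":0,"wz":0},{"x":0,"y":0,"z":-3,"wx":0,"wy":0,"wz":0},{"x":0,"y":0,"z":-2,"wx":0,"wy":0,"wz":0},{"x":0,"y":0,"z":-1,"wx":0,"wy":0,"wz":0},{"x":0,"y":0,"z":-1,"wx":0,"wy":0,"wz":0},{"x":0,"y":0,"z":-1,"wx":0,"wy":0,"wz":0},{"x":0,"y":0,"z":-1,"wx":0,"wy":0,"wz":0},{"x":0,"y":0,"z":0,"wx":0,"wy":0,"wz":0},{"x":0,"y":0,"z":0,"wx":0,"wy":0,"wz":0},{"x":0,"y":0,"z":0,"wx":0,"wy":0,"wz":0}]' 0
```

```text
clock: 33.8
position: [0.5482, 0.297, 0.0844]
eef_rot: [3.141, 0.003, -0.001]
contact_force: [-3.1, -1.2, 5.3]
opening: 0.0007
gripper_force: 2.9
```

```bash
python3 -m handwheel '[{"x":0,"y":0,"z":-1,"wx":0,"wy":0,"wz":0},{"x":0,"y":0,"z":-0.5,"wx":0,"wy":0,"wz":0},{"x":0,"y":0,"z":0,"wx":0,"wy":0,"wz":0},{"x":0,"y":0,"z":0,"wx":0,"wy":0,"wz":0},{"x":0,"y":0,"z":0,"wx":0,"wy":0,"wz":0},{"x":0,"y":0,"z":0,"wx":0,"wy":0,"wz":0},{"x":0,"y":0,"z":0,"wx":0,"wy":0,"wz":0},{"x":0,"y":0,"z":0,"wx":0,"wy":0,"wz":0},{"x":0,"y":0,"z":0,"wx":0,"wy":0,"wz":0},{"x":0,"y":0,"z":0,"wx":0,"wy":0,"wz":0}]' 0
python3 -m handwheel '[{"x":0,"y":0,"z":0,"wx":0,"wy":0,"wz":0},{"x":0,"y":0,"z":0,"wx":0,"wy":0,"wz":0},{"x":0,"y":0,"z":0,"wx":0,"wy":0,"wz":0},{"x":0,"y":0,"z":0,"wx":0,"wy":0,"wz":0},{"x":0,"y":0,"z":0,"wx":0,"wy":0,"wz":0},{"x":0,"y":0,"z":0,"wx":0,"wy":0,"wz":0},{"x":0,"y":0,"z":0,"wx":0,"wy":0,"wz":0},{"x":0,"y":0,"z":0,"wx":0,"wy":0,"wz":0},{"x":0,"y":0,"z":0,"wx":0,"wy":0,"wz":0},{"x":0,"y":0,"z":0,"wx":0,"wy":0,"wz":0}]' 0
python3 bub.py i1; python3 - <<'E'
import cv2,numpy as np
a=cv2.imread("pics/i1.png"); cv2.imwrite("pics/i1_v.png",cv2.resize(a[60:300,250:390],(350,600),interpolation=cv2.INTER_CUBIC))
E
```

```text
clock: 34.8
position: [0.5483, 0.297, 0.0841]
eef_rot: [3.141, 0.003, -0.001]
contact_force: [-7.1, -2.7, 11.6]
opening: 0.0005
gripper_force: 6.1
clock: 35.8
position: [0.5482, 0.297, 0.0841]
eef_rot: [3.141, 0.003, -0.002]
contact_force: [-6.4, -2.4, 11.7]
opening: 0.0006
gripper_force: 6.1
z 0.08410125724620865 F [-5.96434121 -1.818033   12.5056606 ] lines [np.float64(137.0), np.float64(173.0)] bubble 143 166 mm to front -0.2638888888888889
```

View pics/i1_v.png

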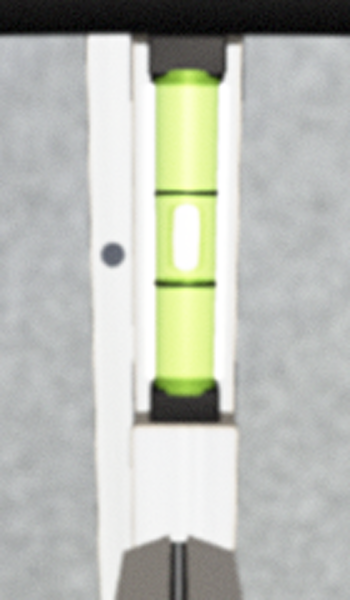

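The bubble (rows 205–272) stands centred between the lines (192 and 283), the level lies along the guide, and the press is about 12 N. Handing in.

```bash
python3 -c "
from cell import arm
print(arm.sign_off())"
```

```text
the job is handed in; nothing more can be done
None
```

I handed the job in at about 36 s with the level against the back stop and left guide, the fingers pressing it at about 12 N, and the bubble reading within about 0.3 mm of the middle; no verdict was returned.

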